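# Open the child-proof scissors case

### The arm

A 6-joint arm with a two-finger parallel gripper is mounted at the origin on a cart in front of the work surface, level with it; the furniture and walls round the work are solid. World frame = base frame: x ahead of the robot, y to its left, z up, the work surface at z = 0. Lengths are in mm, angles in rad, forces in N, time in s.
With the tool pointing down it reaches from about 250 to 775 mm from the base axis. Payload 4 kg.
Tool frame: the origin (TCP) lies where the fingers leave the gripper's body, on its centre line; the fingertips stand 73 mm ahead of it and the grasp point (between the pads) lies 54 mm ahead of it; z points along the fingers, y is the line along which they close (so a half turn about z gives the same grasp; the last joint's range is limited). The gripper opens to 85 mm and grips with 20 to 120 N. Pads are 22 mm wide; open, the fingers measure 114 mm over their backs; the gripper's body (76 mm by 85 mm) begins 54 mm behind the grasp point. The pads swing forward as they close: fully open they stand 13 mm farther back than shut.
Start: joints at [1.08, 0.087, 1.371, -0, 1.684, -0.103], TCP at [207.991, 509.166, 303.941] pointing down, gripper open.
Joint ranges: [-3.1, 3.1], [-0.76, 2.03], [0.27, 2.55], [-1.08, 4.22], [0.17, 2.65], [-2.57, 2.57]. Speed limits (rad/s): [2.79, 2.79, 3.14, 3.14, 3.14, 3.14].

### API

Orientations are given as a unit quaternion [w, x, y, z].
In Python, from bench import * gives the robot as it stands.
- The arm moves only by the shell command python3 -m jog 'ROWS' [OPENING]. ROWS is JSON, one flat list of numbers, 6 for each row, row after row: the shift along the tool's x, y, z in units of 0.75 m (1.0 is 0.75 m), then the turn, a rotation vector about the tool's x, y, z in units of 360 degrees (1.0 is 360 degrees). A call has 1 to 12 rows; each row is the pose to reach, as a shift and turn from the pose commanded when the call began, along the tool's axes at that moment, turning the shorter way round; what a row does not reach only later rows make up. A row lasts 1/8 s, in which the tool goes at most 62.5 mm and 10.7 degrees, less where a joint would pass 70% of its speed; a pose out of reach is approached as far as the arm can. A call with a number of a shift or a turn outside -1 to 1 is refused whole. A call with a gripper value outside its range is refused whole. OPENING is the opening, from 0 (shut) to 1 (fully open), set as the call begins (- or left out, the last holds). The fingers move at their own pace and stop on an object; the grip force is fixed at half the most. Time passes only in rows, so rows that repeat a pose let the fingers close. It gives the time, the measured TCP pose, the force, the opening and the grip force at its end, in the units of the state.
- observe(): the state, without advancing time (a new reading comes with each control period).
- read_camera(name): name is "side" or "top"; returns the picture (420x560x3 uint8, red, green, blue); there is no depth.
- calibration(name): a dict with "fx", "fy", "cx", "cy" (pixels), "R" (3x3) and "t" (3): a world point X has camera coordinates R X + t. Camera axes: x right, y down, z forward; pixel columns grow to the right and rows downward; lengths in mm; the calibration is good to about 2 mm. A picture is of the moment at which its call begins. calibration takes no time and is no camera call.
- sign_off(): hands the job in; it is judged then, once.
The state is a dict: "time_s": time; "q": joint angles; "qvel": joint speeds; "joint_efforts": joint torques, N m; "tool_pos": TCP position; "eef_rot": TCP orientation; "ft_force": force on the tool from outside, world axes, zero at the start; "wrist_torque": the same for the moment, N m; "grip_width": opening from 0.0 (shut) to 1.0 (fully open); "finger_force": force on a finger pad.
Only numpy, scipy, OpenCV 4.12 (cv2) and the standard library are available. Lean on these libraries where they do the work, as an engineer would, in place of code of your own. Each camera call takes 0.05 s, during which the arm holds its last target. There are 200 camera calls.

### The job

Open the scissors case: slide the small catch on its front deck all the way aside, clear of the bolt (it gives to one side only, so feel which and do not force it), then draw the bolt fully back towards the front, and swing the lid, which pops up a little, right back so that it stays open by itself. Be gentle with the case and leave the things round it where they are.

Things in the scene. Friction and masses are not known exactly. Their poses are not given: they have to be found in the camera images.
- case: Light wooden scissors case, fixed, 190 mm deep (x), 240 wide (y). Origin: centre of its underside, on the worktop; x points to the back (away from the robot), y left, z up. Front part (case x -95 to -20 mm): solid deck, top at z 75, with catch and bolt. Behind it the compartment (8 mm walls) under a hinged lid (case x -20 to 95, z 75 to 85). The catch blocks the bolt, the bolt holds the lid.
- catch (a joint): First catch: steel slide on the deck at case x -74 mm, moves along case y. Value in m: 0 = middle, in the bolt's way; + towards case +y; rail ends +-0.030. It gives to ONE side only, which varies; to the other a hidden pin stops it after 2 to 5 mm: only felt, not seen. Friction 1.5 N, no spring, stays where left. The bolt passes when it is over 19 mm off the middle.
- catch_top (a point): Top centre of the catch's upright thumb piece, 124 mm above the worktop; moves with the catch. Thumb piece 14 (case x) x 10 (case y) mm, z 97 to 124, on a block 14 x 24 mm, z 77 to 97.
- bolt (a joint): Second latch: steel bolt on the deck at case y 0, slides along case x. Value in m: 0 = shut (tongue 10 mm over the lid's front edge), grows as it is drawn to the front (case -x), end stop 0.020. Friction 1.5 to 2 N, no spring. With the catch in the middle it stops after 3 mm.
- bolt_top (a point): Top centre of the bolt's upright thumb piece, 125 mm above the worktop; moves with the bolt; at case x -46 mm when shut. Thumb piece 12 (case x) x 16 (case y) mm, z 97 to 125, on a bar 14 mm wide, z 87 to 97. A fixed guide bridge (28 mm wide in y, top at z 101) spans the bar at case x -35 to -25.
- lid (a joint): Lid hinge angle in rad: 0 = shut, grows as the front edge rises and swings to the back, end stop 1.75. With the bolt drawn over 10 mm a spring plunger pops the lid up by itself to about 0.5 rad; from there it must be pushed. Lid 115 x 240 x 10 mm, 120 g; its stiff hinge (0.04 N m) holds it from about 1.1 rad on.
- lid_edge (a point): Middle of the lower front edge of the lid; 115 mm from the hinge axis; moves with the lid.
- lid_hinge (a point): Middle of the lid's hinge axis (parallel to case y), at case x +95 mm, 75 mm above the worktop.
- spice_jar: Spice jar with a white cap, 47 mm across, 98 high, standing left of the case. A bystander. Origin: centre of its foot.
- onion: Onion, about 75 mm across and 77 high, left of the case. A bystander. Origin: under its middle.
- egg_timer: Red and white egg timer, 62 mm across, 59 high, right of the case. A bystander. Origin: centre of its foot.
- lemon: Lemon, 83 x 58 x 58 mm, right of the case. A bystander. Origin: under its middle.

How it is judged:
By the outcome, as a careful person would: the job done as asked, in the order asked, and still so for the second after the job is handed in, with the robot touching nothing.
It also fails if it takes over 51 s, if anything falls off the work surface, if the arm or the gripper's body presses on something with over 40 N, if the wrist force passes 120 N, or if a joint passes its speed limit or range.

## Working session

There is one attempt and no reset: what is moved stays moved. The work goes in short steps, Python scripts to look and compute and a shell command to move; the robot and the scene stay as the last step left them, time stands still between calls to the robot, and variables do not carry over. Pictures are saved under pics/ and viewed, at most 13 in all, crops included, and the job is handed in when it is done.

```bash
mkdir -p pics; ls
python3 - <<'E'
from bench import *
import cv2
for n in("top","side"):
    cv2.imwrite(f"pics/{n}0.png",read_camera(n)[:,:,::-1]); print(n,calibration(n))
s=observe();print(s)
E
```

```text
pics
top {'fx': 393.55826765375014, 'fy': 393.55826765375014, 'cx': 278.142232591969, 'cy': 205.42971809773425, 'R': array([[ 0.01998297, -0.999707  ,  0.01366012],
       [-0.98811844, -0.02183013, -0.15213611],
       [ 0.15238974, -0.01045768, -0.98826515]]), 't': array([ 27.19381556, 554.80235789, 926.03425308])}
side {'fx': 528.2560641063529, 'fy': 528.2560641063529, 'cx': 286.0254089242319, 'cy': 210.2541076616375, 'R': array([[-0.96164377, -0.27352404, -0.0206362 ],
       [-0.09629723,  0.40708483, -0.90829994],
       [ 0.25684255, -0.87147378, -0.4178102 ]]), 't': array([ 548.20215063,  144.03545636, 1359.62575035])}
{'time_s': 0.1, 'q': array([ 1.07990985e+00,  8.79000449e-02,  1.37213758e+00, -2.10860416e-05,
        1.68358532e+00, -1.03083688e-01]), 'qvel': array([ 0.00127576,  0.00119423, -0.00472349,  0.00048366, -0.00034405,
        0.00049312]), 'joint_efforts': array([ 2.85925271e-03, -3.53012717e+01, -3.14220357e+01,  6.42111149e-05,
        7.87108729e-03, -6.15484214e-05]), 'tool_pos': array([207.84105716, 508.88612511, 302.82818118]), 'eef_rot': array([-2.87051892e-04,  1.92689690e-01,  9.81259218e-01, -9.73770637e-04]), 'ft_force': array([ 0.20224114,  0.42060551, -0.70213235]), 'wrist_torque': array([ 0.0283043, -0.0392087,  0.0074503]), 'finger_force': 0.0, 'grip_width': 1.0003062876526045}
```

View pics/top0.png

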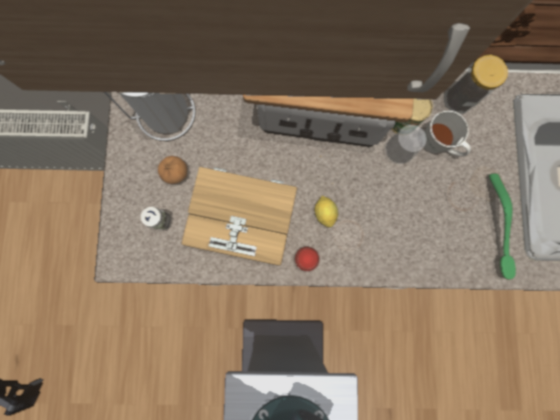

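View pics/side0.png

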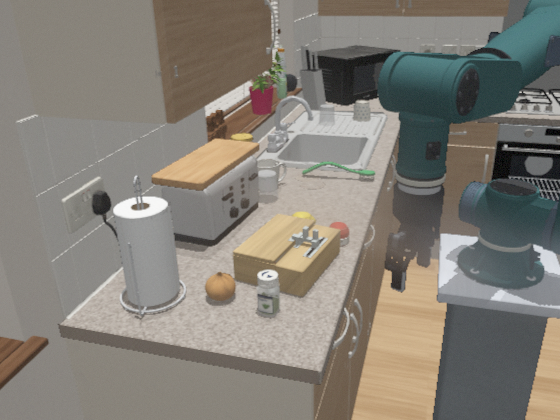

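The top view shows the case around pixel (240,215), with its front towards the robot. The catch and bolt are near (233,240). The jar is at (152,217), the onion at (172,170), the lemon at (327,211) and the timer at (307,259). I'll zoom in on both views.

Run:
```python
import cv2,numpy as np
a=cv2.imread("pics/top0.png")[155:275,170:330]; b=cv2.imread("pics/side0.png")[205:295,225:355]
a=cv2.resize(a,(800,600),interpolation=cv2.INTER_CUBIC);cv2.imwrite("pics/topz.png",a)
b=cv2.resize(b,(780,540),interpolation=cv2.INTER_CUBIC);cv2.imwrite("pics/sidez.png",b)
```

```text
(no output)
```

View pics/topz.png

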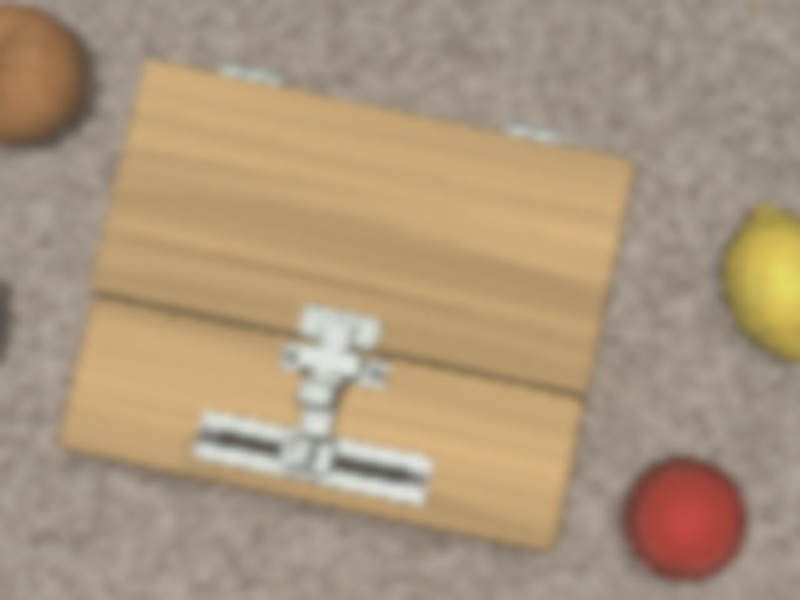

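View pics/sidez.png

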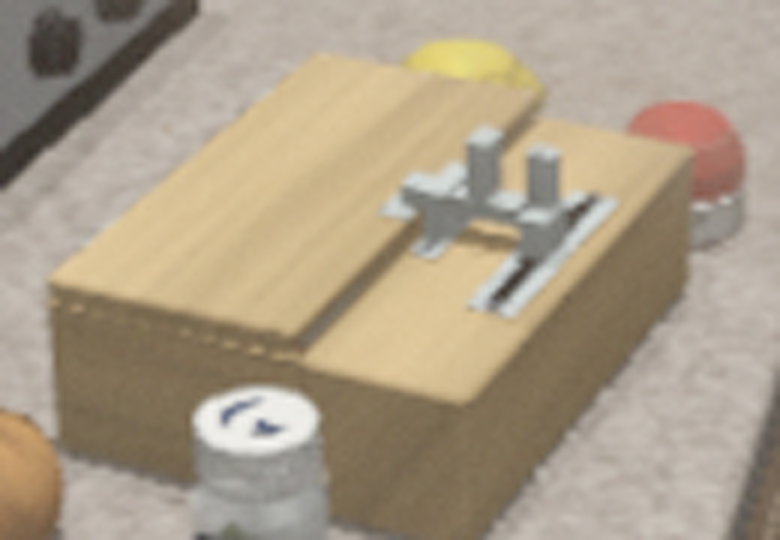

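The top crop gives the deck's front corners at (62,445) and (550,548), and the lid corners at (148,60), (632,158), (583,397) and (95,293). In the side crop, catch_top is at about (543,152) and bolt_top at about (485,133). From these I'll fit the case pose (x, y, yaw).

```bash
cat > h.py <<'E'
import numpy as np
from bench import *
from scipy.spatial.transform import Rotation as Ro
def proj(n,X):
    c=calibration(n);p=c["R"]@X+c["t"];return np.array([c["fx"]*p[0]/p[2]+c["cx"],c["fy"]*p[1]/p[2]+c["cy"]])
def ray(n,u,v,z):
    c=calibration(n);d=c["R"].T@np.array([(u-c["cx"])/c["fx"],(v-c["cy"])/c["fy"],1]);o=-c["R"].T@c["t"]
    return o+d*(z-o[2])/d[2]
def st():
    s=observe();w,x,y,z=s["eef_rot"];return s,s["tool_pos"],Ro.from_quat([x,y,z,w])
E
python3 - <<'E'
from h import *
from scipy.optimize import least_squares
C=[(-95,120,75),(-95,-120,75),(95,120,85),(95,-120,85),(-20,-120,85),(-20,120,85)]
P=[(62,445),(550,548),(148,60),(632,158),(583,397),(95,293)]
obs=[("top",c,(170+(p[0]-2)/5,155+(p[1]-2)/5)) for c,p in zip(C,P)]
S=[((-74,0,124),(543,150)),((-46,0,125),(485,132)),((95,120,85),(50,283)),((-95,120,75),(465,402)),((-95,-120,75),(690,152)),((95,-120,85),(320,55))]
obs+=[("side",c,(225+(p[0]-2.5)/6,205+(p[1]-2.5)/6)) for c,p in S]
def w(q,c):
    co,s=np.cos(q[2]),np.sin(q[2]);return np.array([q[0]+co*c[0]-s*c[1],q[1]+s*c[0]+co*c[1],c[2]])
f=lambda q,o=obs:np.concatenate([proj(n,w(q,c))-p for n,c,p in o])
for o in(obs,obs[:6],obs[6:]):
    r=least_squares(f,[450,100,-.2],args=(o,));print(r.x,np.abs(r.fun).max(),r.fun.round(1))
q=least_squares(f,[450,100,-.2]).x
for c in[(-74,0,124),(-46,0,125),(-20,0,75),(95,0,75)]:print(c,w(q,c))
# bystanders
for n,u,v,z in[("jar",151,215,98),("onion",172,170,40),("lemon",327,211,29),("timer",307,259,40)]:print(n,ray("top",u,v,z))
E
```

```text
[ 5.23772765e+02  1.30703142e+02 -1.86214702e-01] 1.9682605615552404 [-2.   0.5  1.1  1.3 -0.8 -1.   1.2 -0.1  1.2 -0.5 -1.8 -0.8  0.4 -0.3
 -0.3  0.3 -0.9 -0.7  0.7 -0.   1.2 -1.3 -0.6 -0.8]
[ 5.23626359e+02  1.30285722e+02 -1.84763517e-01] 1.753008655854444 [-1.8  0.7  1.4  1.3 -0.7 -0.9  1.3 -0.1  1.4 -0.5 -1.6 -0.7]
[ 5.2351475e+02  1.3256775e+02 -1.8858027e-01] 1.2347361714257659 [ 0.3  0.1 -0.4  0.6 -1.1 -0.4  0.5  0.4  1.2 -0.9 -0.5 -0.5]
(-74, 0, 124) [451.05207065 144.40352909 124.        ]
(-46, 0, 125) [478.56800904 139.21959867 125.        ]
(-20, 0, 75) [504.11852326 134.405949    75.        ]
(95, 0, 75) [617.13041307 113.11480623  75.        ]
jar [516.80987945 331.15587359  98.        ]
onion [637.9083717  305.02327436  40.        ]
lemon [544.79480735 -83.36600144  29.        ]
timer [424.96694073 -33.55495254  40.        ]
```

```bash
cat >> h.py <<'E'
Q=(523.7,131.5,-0.187)
co,si=np.cos(Q[2]),np.sin(Q[2])
def case(c):return np.array([Q[0]+co*c[0]-si*c[1],Q[1]+si*c[0]+co*c[1],c[2]])
def incase(p):
    d=np.array(p)-[Q[0],Q[1],0];return np.array([co*d[0]+si*d[1],-si*d[0]+co*d[1],d[2]])
# desired: tool y=case y, z down, x = y x z
RT=Ro.from_matrix(np.array([[-co,-si,0],[-si,co,0],[0,0,-1.]]).T.T) if 0 else Ro.from_matrix(np.column_stack([[-co,-si,0],[-si,co,0],[0,0,-1]]))
def plan(*cs):
    s,p,R=st();print("case",incase(p).round(1))
    for c in cs:print(c,(R.inv().apply(case(c)-p)/750).round(4),((R.inv()*RT).as_rotvec()/2/np.pi).round(4))
E
python3 -c "
from h import *
plan((-74,0,260),(-74,0,181))"
```

```text
case [-380.5  312.1  302.8]
(-74, 0, 260) [-0.4835 -0.3261  0.0577] [-0.0003 -0.0001 -0.032 ]
(-74, 0, 181) [-0.4835 -0.3259  0.163 ] [-0.0003 -0.0001 -0.032 ]
```

```bash
python3 -m jog '[-0.12,-0.08,0.0,0,0,-0.01, -0.24,-0.16,0.01,0,0,-0.02, -0.36,-0.24,0.03,0,0,-0.032, -0.45,-0.30,0.05,0,0,-0.032, -0.4835,-0.326,0.0577,0,0,-0.032, -0.4835,-0.326,0.0577,0,0,-0.032, -0.4835,-0.326,0.0577,0,0,-0.032, -0.4835,-0.326,0.0577,0,0,-0.032]' 0.3
python3 -c "
from h import *
import cv2
plan((-74,0,260),(-74,0,181))
cv2.imwrite('pics/s1.png',cv2.resize(read_camera('side')[100:300,200:440,::-1],(720,600)))"
```

```text
time_s: 1.1
tool_pos: [452.3, 142.2, 259.0]
eef_rot: [-0.001, 0.097, 0.995, -0.001]
ft_force: [0.6, 0.4, -0.0]
grip_width: 0.301
finger_force: 0.0
case [-72.1  -2.8 259. ]
(-74, 0, 260) [ 0.0025  0.0037 -0.0013] [-0.0003 -0.0004 -0.0011]
(-74, 0, 181) [0.0023 0.0039 0.104 ] [-0.0003 -0.0004 -0.0011]
```

View pics/s1.png

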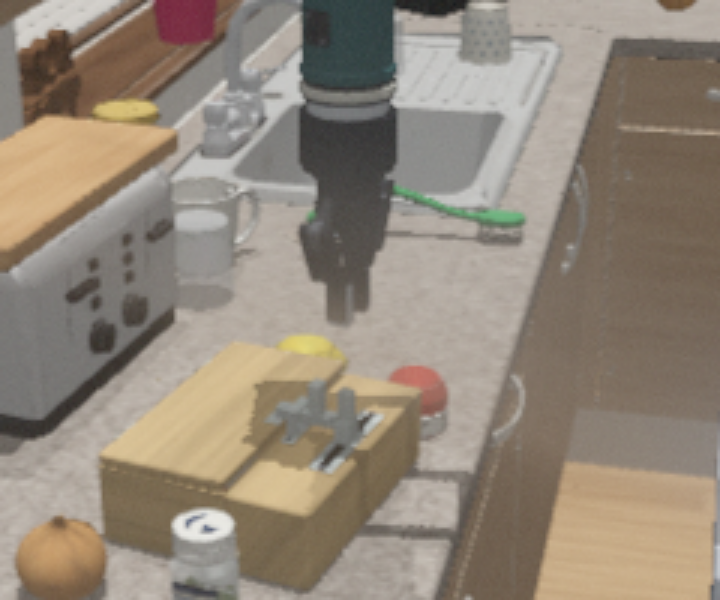

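The finger tips are at about (340,322) in the crop, which is full-frame (313,207), above the catch. I'll check the tip height against a projection.

```bash
python3 -c "
from h import *
s,p,R=st()
for y in(13,27):
  for L in(60,66,73):
    X=p+R.apply([0,y,L]); print(y,L,((proj('side',X)-[200,100])*3).round())
for c in((-74,0,124),(-46,0,125)): print(((proj('side',case(c))-[200,100])*3).round())
"
```

```text
13 60 [340. 309.]
13 66 [340. 316.]
13 73 [340. 324.]
27 60 [332. 316.]
27 66 [332. 323.]
27 73 [332. 331.]
[346. 388.]
[315. 381.]
```

```bash
python3 -m jog '[0.0024,0.0038,0.05,0,0,-0.001, 0.0024,0.0038,0.10,0,0,-0.001, 0.0024,0.0038,0.112,0,0,-0.001, 0.0024,0.0038,0.112,0,0,-0.001,0.0024,0.0038,0.112,0,0,-0.001]' 0.3
python3 -c "
from h import *
import cv2
plan((-74,0,175));print(observe()['ft_force'])
a=read_camera('side')[170:280,240:380,::-1];b=read_camera('top')[180:290,170:310,::-1]
cv2.imwrite('pics/s2.png',cv2.resize(cv2.hconcat([a,b]),(800,314),interpolation=2))"
```

```text
time_s: 1.78
tool_pos: [450.8, 149.5, 178.7]
eef_rot: [0.002, 0.09, 0.996, 0.001]
ft_force: [0.3, 0.2, -0.5]
grip_width: 0.303
finger_force: 0.0
case [-74.9   4.1 178.7]
(-74, 0, 175) [-0.0012 -0.0055  0.0049] [0.0002 0.0005 0.0012]
[ 0.33938248  0.22106539 -0.47884376]
```

View pics/s2.png

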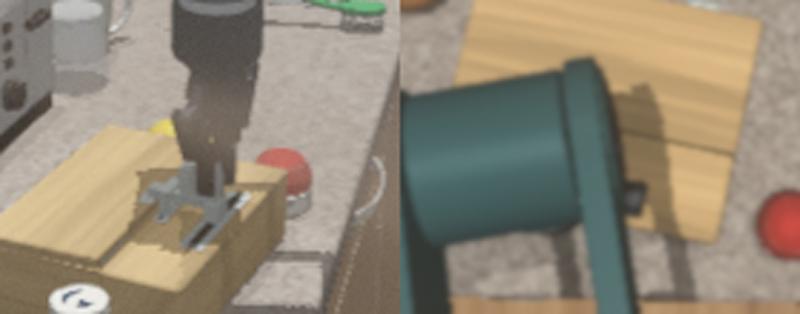

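The catch thumb is visible near (217,180) and only one finger can be made out, so I can't tell if it's straddled. I'll take a closer crop.

```bash
python3 -c "
from h import *
import cv2
plan((-74,0,175));s,p,R=st()
a=read_camera('side')[190:265,280:360,::-1]
cv2.imwrite('pics/s3.png',cv2.resize(a,(640,600),interpolation=2))
q=lambda X:((proj('side',X)-[280,190])*8).round()
for y in(-27,-13,13,27):print(y,q(p+R.apply([0,y,68])),q(p+R.apply([0,y,40])))
print(q(case((-74,0,124))),q(case((-74,0,97))))"
```

```text
case [-74.9   3.9 178.5]
(-74, 0, 175) [-0.0011 -0.0052  0.0047] [0.0002 0.0005 0.0011]
-27 [314. 324.] [315. 244.]
-13 [297. 343.] [297. 262.]
13 [263. 378.] [264. 296.]
27 [245. 398.] [245. 315.]
[284. 316.] [283. 393.]
```

View pics/s3.png

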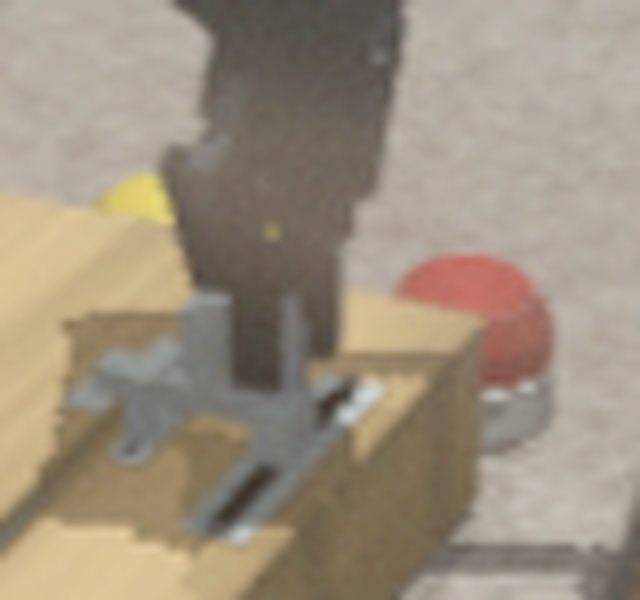

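The fingers straddle the catch: the near finger is at columns 232–280, the far one at 300–338, with the thumb piece between them. I'll probe towards +y gently.

```bash
python3 -m jog '[0,0.002,0.004,0,0,0, 0,0.003,0.004,0,0,0, 0,0.004,0.004,0,0,0, 0,0.005,0.004,0,0,0, 0,0.006,0.004,0,0,0, 0,0.007,0.004,0,0,0]'
python3 -m jog '[0,0.001,0,0,0,0, 0,0.002,0,0,0,0, 0,0.003,0,0,0,0]'
python3 -c "
from h import *
plan((-74,0,175))"
```

```text
time_s: 2.68
tool_pos: [451.0, 154.1, 173.6]
eef_rot: [0.0, 0.09, 0.996, 0.0]
ft_force: [-0.7, 0.2, 0.3]
grip_width: 0.308
finger_force: 0.0
time_s: 3.05
tool_pos: [451.3, 156.1, 173.7]
eef_rot: [-0.0, 0.09, 0.996, -0.0]
ft_force: [-0.2, -1.2, 0.3]
grip_width: 0.298
finger_force: 0.8
case [-75.7  10.7 173.7]
(-74, 0, 175) [-0.0021 -0.0143 -0.0018] [-0.0001  0.      0.001 ]
```

```bash
for i in 1 2 3; do python3 -m jog '[0,0.001,0,0,0,0, 0,0.002,0,0,0,0, 0,0.002,0,0,0,0]' | grep -E "pos|ft_|finger"; done
```

```text
tool_pos: [451.6, 157.8, 173.6]
ft_force: [-0.7, -1.4, 0.6]
finger_force: 0.6
tool_pos: [451.9, 159.2, 173.7]
ft_force: [-0.5, -1.2, -0.6]
finger_force: 0.6
tool_pos: [452.2, 160.7, 173.7]
ft_force: [1.1, -1.4, 0.2]
finger_force: 0.6
```

```bash
for i in 1 2 3; do python3 -m jog '[0,0.001,0,0,0,0, 0,0.002,0,0,0,0, 0,0.003,0,0,0,0]' | grep -E "pos|ft_|finger"; done
```

```text
tool_pos: [452.6, 162.9, 173.7]
ft_force: [0.7, -1.8, 0.5]
finger_force: 0.8
tool_pos: [453.0, 165.1, 173.7]
ft_force: [0.1, -1.5, 0.1]
finger_force: 0.8
tool_pos: [453.4, 167.4, 173.7]
ft_force: [1.2, -1.5, -0.4]
finger_force: 0.8
```

Past 5 mm it still shows only friction, so +y is the free side. I'll carry on to near the rail end.

```bash
python3 -m jog '[0,0.003,0,0,0,0, 0,0.006,0,0,0,0, 0,0.009,0,0,0,0, 0,0.012,0,0,0,0, 0,0.015,0,0,0,0, 0,0.016,0,0,0,0]'| grep -E "time|pos|ft_|finger"
for i in 1 2; do python3 -m jog '[0,0.001,0,0,0,0, 0,0.002,0,0,0,0, 0,0.002,0,0,0,0]' | grep -E "pos|ft_|finger";done; python3 -c "
from h import *
plan()"
```

```text
time_s: 6.05
tool_pos: [455.6, 179.3, 173.7]
ft_force: [0.7, -1.8, -0.9]
finger_force: 0.8
tool_pos: [455.7, 180.6, 173.6]
ft_force: [0.5, -0.8, 1.1]
finger_force: 0.6
tool_pos: [456.0, 182.1, 173.6]
ft_force: [0.8, -1.2, 0.1]
finger_force: 0.6
case [-75.9  37.2 173.6]
```

```bash
for i in 1 2; do python3 -m jog '[0,0.001,0,0,0,0, 0,0.002,0,0,0,0]' | grep -E "pos|ft_|finger";done
```

```text
tool_pos: [456.2, 183.2, 173.6]
ft_force: [0.7, -3.3, 0.8]
finger_force: 1.9
tool_pos: [456.3, 183.6, 173.6]
ft_force: [-0.7, -7.8, 2.3]
finger_force: 4.1
```

Now at the rail end stop. I'll back off, lift, shut the fingers and go behind the bolt thumb.

```bash
sed -i 's/131.5,/132.4,/' h.py; python3 -m jog '[0,-0.006,0,0,0,0, 0,-0.006,-0.04,0,0,0, 0,-0.006,-0.09,0,0,0, 0,-0.006,-0.09,0,0,0]' | grep -E "pos|ft_|finger"
python3 -c "
from h import *
plan((-20,0,240),(-20,0,180))"
```

```text
tool_pos: [457.2, 181.6, 245.0]
ft_force: [0.0, -0.4, 0.2]
finger_force: 0.0
case [-74.4  36.  245. ]
(-20, 0, 240) [-0.0722 -0.0485  0.0069] [0.0008 0.0011 0.0011]
(-20, 0, 180) [-0.0717 -0.0489  0.0869] [0.0008 0.0011 0.0011]
```

```bash
python3 -m jog '[-0.0360,-0.025,0,0,0,0, -0.072,-0.0485,0.007,0,0,0.001, -0.072,-0.0485,0.007,0,0,0.001, -0.072,-0.0485,0.007,0,0,0.001]' 0 | grep -E "pos|ft_|width"
python3 -c "
from h import *
plan((-20,0,240),(-20,0,180))
import cv2
a=read_camera('side')[170:260,260:370,::-1]
cv2.imwrite('pics/s4.png',cv2.resize(a,(660,540),interpolation=2))
s,p,R=st()
q=lambda X:((proj('side',X)-[260,170])*6).round()
for x in(-11,11):
  for L in(68,73,78):print(x,L,q(p+R.apply([x,14,L])))
print(q(case((-74,30,124))),q(case((-46,0,125))))"
```

```text
tool_pos: [501.7, 135.5, 234.9]
ft_force: [0.1, 0.4, -0.4]
grip_width: -0.003
case [-22.2  -1.  234.9]
(-20, 0, 240) [-0.0029  0.0013 -0.0068] [ 0.0001 -0.0004  0.0001]
(-20, 0, 180) [-0.003   0.0013  0.0732] [ 0.0001 -0.0004  0.0001]
-11 68 [179. 248.]
-11 73 [179. 259.]
-11 78 [179. 270.]
11 68 [227. 257.]
11 73 [228. 268.]
11 78 [228. 279.]
[302. 388.] [270. 343.]
```

View pics/s4.png

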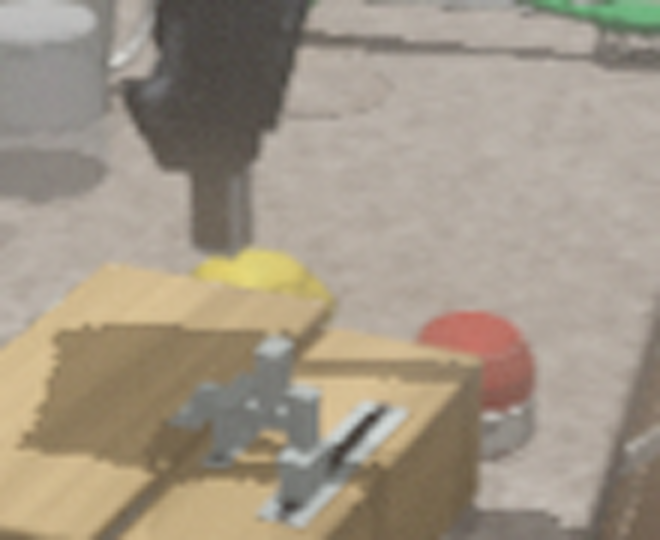

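The catch is aside, at (300,395). The bolt top is at (273,342), close to the predicted (270,343). I'll lower behind it and draw it slowly.

```bash
python3 -m jog '[-0.003,0.001,0.04,0,0,0, -0.003,0.001,0.07,0,0,0, -0.003,0.001,0.076,0,0,0, -0.003,0.001,0.076,0,0,0]' | grep -E "pos|ft_"
python3 -m jog '[0.003,0,0,0,0,0, 0.006,0,0,0,0,0, 0.008,0,0,0,0,0, 0.01,0,0,0,0,0, 0.01,0,0,0,0,0]' | grep -E "pos|ft_"
python3 -m jog '[0.002,0,0,0,0,0, 0.004,0,0,0,0,0, 0.004,0,0,0,0,0]' | grep -E "pos|ft_"; python3 -c "
from h import *
plan((-20,0,178))"
```

```text
tool_pos: [504.5, 135.9, 179.3]
ft_force: [0.6, -0.4, 0.4]
tool_pos: [497.3, 136.8, 178.9]
ft_force: [-0.4, 0.8, 0.7]
tool_pos: [494.7, 137.3, 178.9]
ft_force: [2.0, 0.7, -0.6]
case [-29.4  -0.6 178.9]
(-20, 0, 178) [-0.0126  0.0008  0.0012] [0.     0.0002 0.    ]
```

```bash
python3 -m jog '[0.003,0,0,0,0,0, 0.006,0,0,0,0,0, 0.009,0,0,0,0,0, 0.012,0,0,0,0,0, 0.015,0,0,0,0,0, 0.018,0,0,0,0,0, 0.018,0,0,0,0,0]' | grep -E "pos|ft_"
for i in 1 2; do python3 -m jog '[0.001,0,0,0,0,0, 0.002,0,0,0,0,0, 0.003,0,0,0,0,0]' | grep -E "pos|ft_";done; python3 -c "
from h import *
plan()"
```

```text
tool_pos: [480.7, 140.0, 178.9]
ft_force: [-0.3, -0.3, -0.1]
tool_pos: [479.0, 140.3, 179.0]
ft_force: [0.8, -0.1, -1.2]
tool_pos: [476.7, 140.7, 178.9]
ft_force: [1.9, -0.9, 0.1]
case [-47.7  -0.6 178.9]
```

```bash
for i in 1 2; do python3 -m jog '[0.001,0,0,0,0,0, 0.002,0,0,0,0,0, 0.002,0,0,0,0,0]' | grep -E "time|pos|ft_";done
```

```text
time_s: 11.85
tool_pos: [476.3, 140.7, 179.0]
ft_force: [6.5, -0.5, -2.7]
time_s: 12.22
tool_pos: [476.0, 140.8, 179.1]
ft_force: [10.2, -0.9, -5.6]
```

The bolt is at its stop. I'll back off and check the lid.

```bash
python3 -m jog '[-0.006,0,0,0,0,0, -0.006,0,0,0,0,0]' | grep -E "pos|ft_"
python3 -c "
from h import *
import cv2
a=read_camera('side')[150:280,240:370,::-1]
cv2.imwrite('pics/s5.png',cv2.resize(a,(600,600),interpolation=2))
for th in(.4,.5,.6):
  for y in(-120,120):print(th,y,((proj('side',case((95-115*np.cos(th),y,75+115*np.sin(th))))-[240,150])*600/130).round())
plan((-20,0,205))"
```

```text
tool_pos: [477.7, 140.5, 178.8]
ft_force: [0.6, -0.5, 0.4]
0.4 -120 [331. 269.]
0.4 120 [137. 450.]
0.5 -120 [324. 251.]
0.5 120 [127. 430.]
0.6 -120 [314. 234.]
0.6 120 [116. 410.]
case [-46.7  -0.6 178.7]
(-20, 0, 205) [-0.0356  0.0008 -0.0351] [-0.     -0.0003  0.    ]
```

View pics/s5.png

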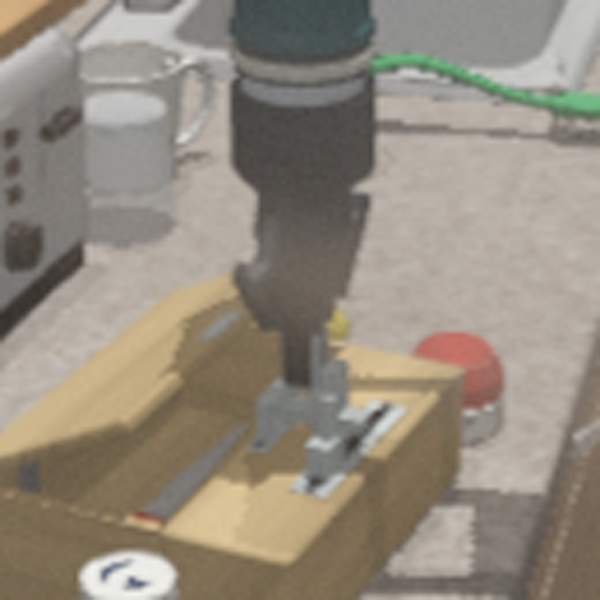

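The lid has popped to about 0.5 rad; its left front corner is near (125,427), as predicted. The cabinet corner is at about (165,130) in the side picture and its front edge runs along row ~93 in the top picture, so I'll work out where it is from those two.

```bash
python3 -c "
from h import *
for uv in((165,130),(180,122),(275,80)):
  for z in(300,400,500,600):
    X=ray('side',*uv,z);print(uv,X.round(),proj('top',X).round())
s,p,R=st();print(s['q'].round(3))"
```

```text
(165, 130) [925. -22. 300.] [315.  -1.]
(165, 130) [746. 294. 400.] [127.  52.]
(165, 130) [568. 611. 500.] [-156.  132.]
(165, 130) [389. 927. 600.] [-631.  266.]
(180, 122) [ 922. -109.  300.] [359.   2.]
(180, 122) [744. 229. 400.] [167.  55.]
(180, 122) [566. 566. 500.] [-122.  134.]
(180, 122) [388. 904. 600.] [-607.  268.]
(275, 80) [ 829. -773.  300.] [701.  54.]
(275, 80) [ 674. -273.  400.] [476. 103.]
(275, 80) [519. 226. 500.] [138. 176.]
(275, 80) [363. 726. 600.] [-428.  297.]
[ 1.720e-01  3.200e-02  1.680e+00  1.000e-03  1.430e+00 -1.212e+00]
```

```bash
python3 -c "
import cv2
cv2.imwrite('pics/c.png',cv2.resize(cv2.imread('pics/side0.png')[0:220,20:320],(800,587)))"
```

```text
(no output)
```

View pics/c.png

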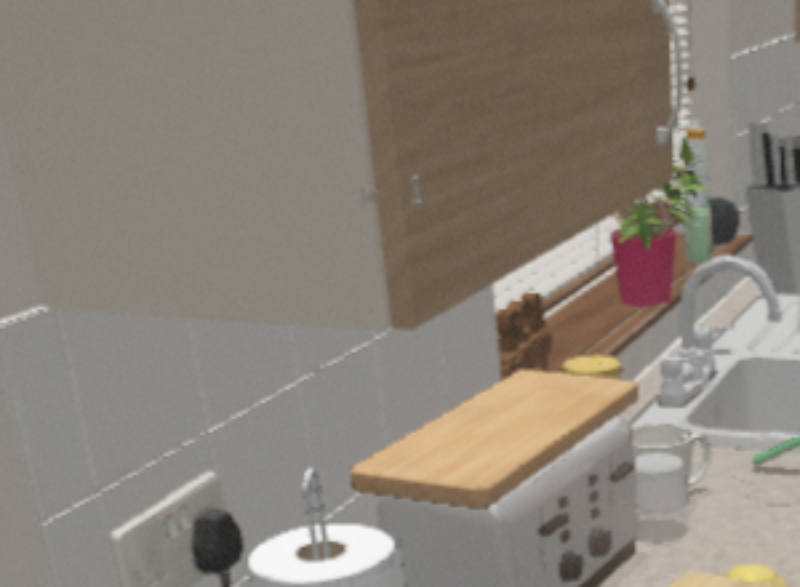

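The cabinet's front bottom edge is at about x 655, z 450. I'll tilt the tool 26° with the fingers pointing back, which keeps the wrist clear, and push the lid up.

```bash
python3 -m jog '[0.005,0.001,-0.003,0,-0.024,0, 0.005,0.001,-0.003,0,-0.048,0, 0.005,0.001,-0.003,0,-0.0716,0, -0.006,0.001,-0.002,0,-0.0716,0, -0.0143,0.001,-0.0124,0,-0.0716,0, -0.0236,0.001,-0.0244,0,-0.0716,0, -0.0343,0.001,-0.0357,0,-0.0716,0, -0.0456,0.001,-0.0457,0,-0.0716,0, -0.0456,0.001,-0.0457,0,-0.0716,0]'
python3 -c "
from h import *
s,p,R=st();print(incase(p),R.apply([1,0,0]),R.apply([0,0,1]))
for c in((-2,-.5,220),(7,-.5,225.5),(17,-.5,230),(26.5,-.5,233),(37,-.5,236),(47,-.5,237),(57,-.5,237),(64,-.5,236.5),(10,-.5,260)): print(c,(R.inv().apply(case(c)-p)/750).round(4))"
```

```text
time_s: 13.65
tool_pos: [513.5, 134.6, 214.6]
eef_rot: [0.223, 0.091, 0.97, -0.02]
ft_force: [0.9, 0.8, 0.3]
grip_width: 0.002
finger_force: 0.0
[-10.44775958   0.27442064 214.60688889] [-0.88354281  0.16798553 -0.43718757] [ 0.42970815 -0.08052915 -0.89936976]
(-2, -0.5, 220) [-0.0133 -0.001  -0.0015]
(7, -0.5, 225.5) [-0.0273 -0.001  -0.0029]
(17, -0.5, 230) [-0.0419 -0.001  -0.0025]
(26.5, -0.5, 233) [-0.055  -0.001  -0.0005]
(37, -0.5, 236) [-0.0694 -0.001   0.002 ]
(47, -0.5, 237) [-0.0819 -0.001   0.0066]
(57, -0.5, 237) [-0.0939 -0.001   0.0125]
(64, -0.5, 236.5) [-0.102  -0.001   0.0171]
(10, -0.5, 260) [-0.051  -0.001  -0.0425]
```

```bash
python3 -m jog '[-0.0133,-0.001,-0.0015,0,0,0, -0.0273,-0.001,-0.003,0,0,0, -0.0419,-0.001,-0.0025,0,0,0, -0.0419,-0.001,-0.0025,0,0,0, -0.055,-0.001,-0.0005,0,0,0, -0.055,-0.001,-0.0005,0,0,0, -0.055,-0.001,-0.0005,0,0,0]' | grep -E "time|pos|ft_"
python3 -c "
from h import *
import cv2
s,p,R=st();print(incase(p))
for c in((37,-.5,236),(47,-.5,237),(57,-.5,237),(66,-.5,236.5)): print(c,(R.inv().apply(case(c)-p)/750).round(4))
a=read_camera('side')[110:290,200:380,::-1]
cv2.imwrite('pics/s6.png',cv2.resize(a,(600,600),interpolation=2))
for th in(.5,.9,1.3,1.5):
  for y in(-120,120):print(th,y,((proj('side',case((95-115*np.cos(th),y,75+115*np.sin(th))))-[200,110])*600/180).round())"
```

```text
time_s: 14.52
tool_pos: [548.2, 127.2, 231.4]
ft_force: [-0.1, -0.0, 0.1]
[ 25.01314078  -0.56464195 231.40764879]
(37, -0.5, 236) [-0.0171  0.0001  0.0014]
(47, -0.5, 237) [-0.0296  0.0001  0.006 ]
(57, -0.5, 237) [-0.0416  0.0001  0.0118]
(66, -0.5, 236.5) [-0.0522  0.0001  0.0177]
0.5 -120 [367. 315.]
0.5 120 [225. 444.]
0.9 -120 [334. 269.]
0.9 120 [186. 391.]
1.3 -120 [288. 238.]
1.3 120 [134. 354.]
1.5 -120 [263. 229.]
1.5 120 [106. 343.]
```

View pics/s6.png

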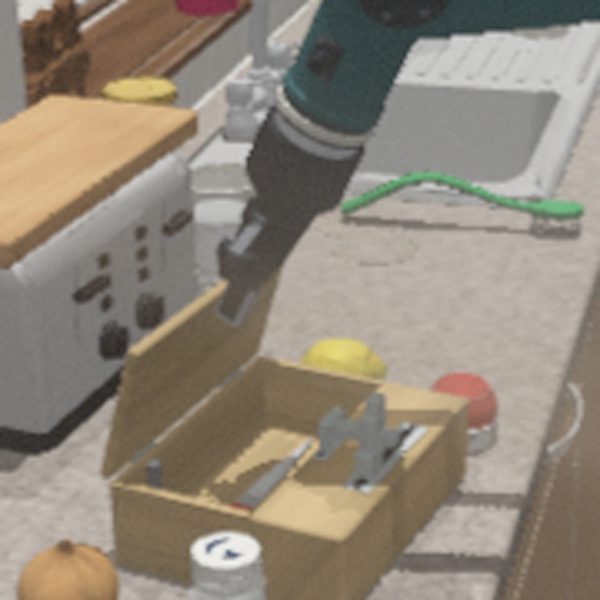

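The lid is up at about 1.3 rad, with its left corner near (132,355). I'll push it on to about 1.68 and withdraw.

```bash
python3 -m jog '[-0.0085,0,0.0007,0,0,0, -0.0171,0,0.0014,0,0,0, -0.0296,0,0.006,0,0,0, -0.0356,0,0.009,0,0,0, -0.0416,0,0.0118,0,0,0, -0.047,0,0.0145,0,0,0, -0.0522,0,0.0177,0,0,0, -0.0522,0,0.0177,0,0,0, -0.0522,0,0.0177,0,0,0]' | grep -E "time|pos|ft_"
python3 -c "
from h import *
plan()"
```

```text
time_s: 15.7
tool_pos: [588.4, 119.6, 236.4]
ft_force: [-1.2, 0.1, -0.3]
case [ 65.9  -0.6 236.4]
```

```bash
python3 -m jog '[0.01,0,-0.01,0,0,0, 0.03,0,-0.04,0,0,0, 0.08,0,-0.08,0,0,0, 0.14,0,-0.12,0,0,0, 0.2,0,-0.14,0,0,0, 0.2,0,-0.14,0,0,0, 0.2,0,-0.14,0,0,0, 0.2,0,-0.14,0,0,0]' | grep -E "time|pos|ft_"
python3 -c "
from h import *
import cv2
a=read_camera('side')[110:310,200:400,::-1]
cv2.imwrite('pics/s7.png',cv2.resize(a,(600,600),interpolation=2))
for th in(1.5,1.6,1.7):
  for y in(-120,120):print(th,y,((proj('side',case((95-115*np.cos(th),y,75+115*np.sin(th))))-[200,110])*3).round())
print(((proj('side',case((-66,0,125)))-[200,110])*3).round(),((proj('side',case((-74,30,124)))-[200,110])*3).round())"
```

```text
time_s: 16.7
tool_pos: [411.6, 153.0, 266.2]
ft_force: [0.1, 0.4, 0.2]
1.5 -120 [237. 206.]
1.5 120 [ 96. 309.]
1.6 -120 [225. 204.]
1.6 120 [ 83. 306.]
1.7 -120 [214. 203.]
1.7 120 [ 71. 305.]
[337. 356.] [331. 374.]
```

View pics/s7.png

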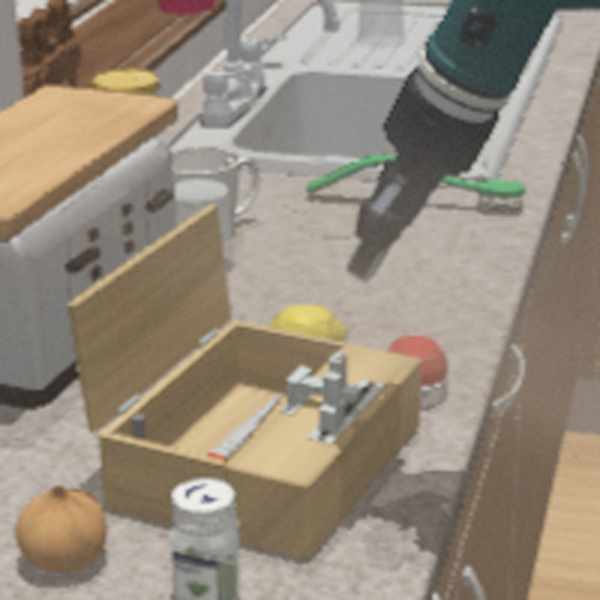

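The lid stands open by itself at about 1.65 rad, with its left corner at (76,305). The bolt and catch tops are where predicted, near (337,356) and (331,374). The robot is clear and the bystanders haven't moved, so I'm handing in.

```bash
python3 -c "
from bench import *
print(sign_off())"
```

```text
the job is handed in; nothing more can be done
None
```

The case is open and handed in at about 17 s of the 51 s: the catch is fully aside (it gave to +y), the bolt is drawn to its stop, and the lid stands open by itself at about 1.65 rad, with the things around it left where they were.

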